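# Clamp a covered valve block with a one-hand bar clamp and keep hold

## Robot

A 6-joint arm with a two-finger parallel gripper is mounted at the origin on the work surface. World frame = base frame: x ahead of the robot, y to its left, z up, the work surface at z = 0. Lengths are in m, angles in rad, forces in N, time in s.
With the tool pointing down it reaches from about 0.35 to 1 m from the base axis. Payload 7.1 kg.
Tool frame: the origin (TCP) lies between the finger pads; the fingertips stand 22 mm ahead of it and the grasp point (between the pads) lies 3 mm ahead of it; z points along the fingers, y is the line along which they close (so a half turn about z gives the same grasp; the last joint's range is limited). The gripper opens to 85 mm and grips with 20 to 120 N. Pads are 22 mm wide; open, the fingers measure 114 mm over their backs; the gripper's body (76 mm by 85 mm) begins 54 mm behind the grasp point. The pads swing forward as they close: fully open they stand 13 mm farther back than shut.
Start: joints at [-1.125, 0.423, 1.63, -0, 1.089, -0.019], TCP at [0.28, -0.559, 0.253] pointing down, gripper open.
Joint ranges: [-3, 3], [-0.9, 2.11], [0.09, 2.58], [-1.31, 4.45], [0.11, 2.69], [-2.54, 2.54]. Speed limits (rad/s): [2.39, 2.39, 3.01, 3.14, 3.14, 3.14].

## Interface

Orientations are given as a rotation vector (axis times angle).
In Python, from rig import manip gives the robot as it stands. The module is installed in compiled form; this text tells all that it offers. Calls block until the motion is done:
- manip.move_to(position, orientation): joint-space move of the TCP to a pose.
- manip.servo_line(position, orientation=None, rate=0.15): straight line of the TCP; orientation=None keeps the orientation; rate is the mean speed in m/s.
- manip.set_joints(angles): joint-space move.
- manip.command_gripper(opening, f_grip=None): finger opening in m; f_grip is the grip in N (None keeps the last); returns when the fingers have stopped.
- manip.hold(seconds).
- manip.solve_ik(position, orientation): joint angles nearest the present ones, or None.
- manip.camera(name): name is "scene" or "top" or "wrist"; returns a dict with "image" (420x560x3 uint8, red, green, blue), "fx", "fy", "cx", "cy" (pixels), "cam_to_world" (4x4, takes a point from camera to world coordinates); the wrist camera has in their place "mount" (4x4, takes a point from camera to tool coordinates, whose origin is the TCP and whose axes are the flange's). Camera axes: x right, y down, z forward; pixel columns grow to the right and rows downward; lengths in m; the calibration is good to about 2 mm. A picture is of the moment at which its call begins: read the wrist's pose just before it. There is no depth.
A pose or a line that the arm cannot do raises manip.IKError and nothing moves.
- manip.sign_off(): hands the job in; it is judged then, once.
Readings, each from a call of its own:
- manip.get_time(): time.
- manip.get_joint_positions(): joint angles.
- manip.get_joint_vel(): joint speeds.
- manip.get_tau(): joint torques, N m.
- manip.get_position(): TCP position.
- manip.get_ee_rot(): TCP orientation.
- manip.get_contact_force(): force on the tool from outside, world axes, zero at the start.
- manip.get_torque(): the same for the moment, N m.
- manip.get_width(): finger opening in m.
- manip.get_grip_force(): force on a finger pad.
Only numpy, scipy, OpenCV 4.12 (cv2) and the standard library are available. Lean on these libraries where they do the work, as an engineer would, in place of code of your own. Each camera call takes 0.05 s, during which the arm holds its last target. There are 200 camera calls.

## Task

A plastic end cover has just been bonded to one of the two machined valve blocks on the bench: stand that block on the steel rest between the jaws of the one-hand bar clamp, with its cover towards the sliding jaw's rubber pad and its other end towards the fixed jaw, and let go of it. Then bring the sliding jaw up with the trigger alone (do not push the jaw or bar by hand): pump until the block is nipped between both jaws and the trigger will no longer go all the way in, gently, because too hard a squeeze cracks the cover. Finish while still holding the trigger squeezed with the block under light clamping pressure, and leave the other loose things on the bench where they are.

Things in the scene. Friction and masses are not known exactly. Their poses are not given: they have to be found in the camera images.
- clamp: One-hand bar clamp on its side, fixed to a 155 x 215 x 12 mm plate. Origin: on the bench under the bar, in its black housing (x -20..52, y -32..18 mm). +x: jaw side; -x: handle side; +y: along the bar to the sliding jaw. Bar, jaws, handle, trigger centred 43 mm up; top 66 mm. Bar 20 mm wide (x), its tail reaches y -142, up to 60 mm more. Beside handle and trigger it is free down to 12 mm.
- bed (a point): Point on the top of the steel rest that the work stands on, midway between the jaws with the bar fully out: x 70, y 68, z 22 mm in the clamp's frame. The rest spans x 48..92, y 28..128 mm. The jaws are centred on x = 70 mm.
- fixed_jaw: Fixed jaw. Origin: centre of its bare steel face (36 wide, 32 mm high), which looks along the clamp's +y; at x 70, y 20, z 43 mm in the clamp's frame, axes as the clamp's. Its arm spans x 38..90, y -1..20 mm.
- jaw_pad: Soft rubber pad of the sliding jaw, 36 wide, 32 mm high. Origin: centre of its face, which looks along the clamp's -y; at x 70, y 116 mm less the bar's travel, z 43 mm in the clamp's frame. Its black arm reaches from the bar to x = 90 mm and lies within 33 mm behind (+y of) the face.
- bar (a joint): Travel of bar and sliding jaw, m: 0 = fully out (96 mm between the jaw faces), grows to 0.06 as it closes; starts at 0 to 0.014. One full pump of the trigger gives 6 mm (two of the bar's 3 mm teeth); a brake pawl keeps it from sliding back, but the pressure on the work lasts only while the trigger is squeezed.
- trigger (a joint): Trigger angle, rad: 0 released, 0.16 fully in. Its free end swings in the clamp's -y towards the handle about a pin at x 45, y 0 mm; 16 mm of travel at the grip point. The return spring needs 3 N there released, 4.5 N fully in. Once the jaw bears on the work the trigger stops short; jaw force is then about 2.2 x (squeeze less spring): 12 N gives some 17 N.
- trigger_front (a point): Grip point on the outer (+y) face of the grey trigger blade (14 mm thick, z 31..55, from the housing to x -87 mm): x -57, y 28, z 43 mm in the clamp's frame when released, y about 11 mm when fully in. The released blade slants 0.2 rad, free end further out; fully in it is nearly square to the bar.
- handle: Fixed black handle, 22 mm thick (y), 26 mm high, x -18..-119 mm in the clamp's frame, axes as the clamp's. Origin: grip point on its outer (-y) face at x -55, y -32, z 43 mm. Over their outer faces handle and trigger measure 60 mm there when released, 43 mm when squeezed.
- valve_block: The block to clamp: aluminium, 45 (x) x 50 x 42 mm high, two bores in its top and a black plastic cover, 12 mm thick, on its +y end; 62 mm long in all (y -31..31). Stands upright. Origin: centre of the underside; 0.2 to 0.4 kg. Grip it across x (45 mm). Light clamping is 8 N or more; over 70 N cracks the cover.
- block_cover (a point): Centre of the outer face of the plastic cover, 31 mm from the block's origin along its +y, 21 mm up.
- plain_block: Bystander: a second bare aluminium block, 45 x 50 x 42 mm, with two bores but no cover. Origin: centre of underside.
- cartridge: Bystander: upright brass filter cartridge, 40 mm across, 70 mm high. Origin: centre of underside.
- cup: Bystander: white cup, 76 mm across, 85 mm high. Origin: centre of underside.
- driver: Bystander: screwdriver with black handle, 190 mm long, lying. Origin: its middle, on the bench.
- wrench: Bystander: steel wrench, 170 mm long, lying flat. Origin: its middle, on the bench.
- tape: Bystander: paper tape roll, 90 mm across, 25 mm high, lying flat. Origin: centre of underside.
- drive_pawl (a joint): debug joint
- brake_pawl (a joint): debug joint
Not all that is in view belongs to the job. What is shaped like the valve_block but purple or red is not meant.

How it is judged:
By the outcome, as a careful person would: the job done as asked, in the order asked, and still so for the second after the job is handed in, while the arm keeps its last pose, push and grip.
It also fails if it takes over 70 s, if anything falls off the work surface, if the arm or the gripper's body presses on something with over 40 N, if the wrist force passes 120 N, or if a joint passes its speed limit or range.

## Working session

There is one attempt and no reset: what is moved stays moved. The work goes in short steps, each a Python script; the robot and the scene stay as the last script left them, time stands still between calls to the robot, and variables do not carry over. Pictures are saved under pics/ and viewed, at most 10 in all, crops included, and the job is handed in when it is done.

```bash
mkdir -p pics
python3 - <<'E'
from rig import manip
import cv2,numpy as np,pickle
d={}
for n in("scene","top"):
    c=manip.camera(n);d[n]=c
    cv2.imwrite(f"pics/{n}0.png",c["image"][:,:,::-1]);print(n,c["fx"],c["fy"],c["cx"],c["cy"],np.round(c["cam_to_world"],3).tolist())
pickle.dump(d,open("c0.pkl","wb"))
print(manip.get_time(),manip.get_ee_rot(),manip.get_width())
E
```

```text
scene 426.6796403234861 426.6796403234861 276.43050269290467 205.0928606135946 [[-0.28, 0.786, -0.551, 1.096], [0.96, 0.23, -0.16, 0.153], [0.001, -0.574, -0.819, 0.927], [0.0, 0.0, 0.0, 1.0]]
top 407.9656214667726 407.9656214667726 284.33114784348896 207.49688174737537 [[0.001, -0.997, 0.081, 0.476], [-1.0, -0.001, 0.006, -0.017], [-0.006, -0.081, -0.997, 0.97], [0.0, 0.0, 0.0, 1.0]]
0.1 [-3.05583243e+00 -7.23270883e-01  4.26871652e-04] 0.08518480909907097
```

View pics/scene0.png

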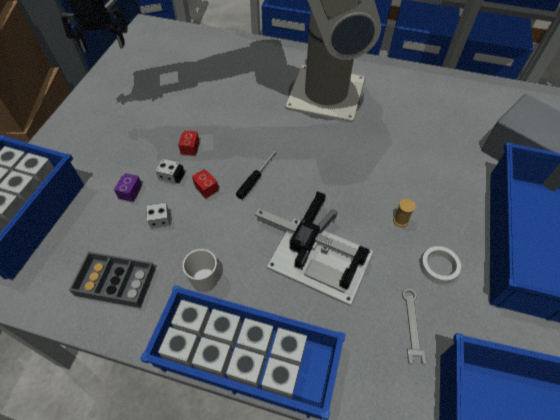

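View pics/top0.png

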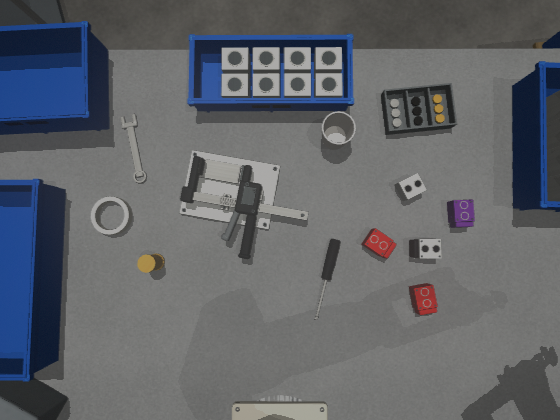

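The top view shows the clamp at about (240,195). The scene view shows two silver blocks. The one at scene (169,171) / top (428,249) has a dark end, while the one at (157,215) / (411,187) looks bare. The red and purple ones are decoys. I'll confirm in an enlarged crop.

Run:
```python
import cv2,numpy as np
s=cv2.imread("pics/scene0.png");t=cv2.imread("pics/top0.png")
r=lambda im,x0,y0,w,h,k:cv2.resize(im[y0:y0+h,x0:x0+w],None,fx=k,fy=k,interpolation=cv2.INTER_CUBIC)
a=r(s,135,145,80,90,5)[:300]; a=r(s,140,150,80,80,3.75); b=r(t,390,165,80,100,3)
c=r(t,170,140,150,125,4)
top=np.hstack([a[:300,:300],b[:300,:240]])
cv2.imwrite("pics/crop1.png",top);cv2.imwrite("pics/crop2.png",c)
```

```text
(no output)
```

View pics/crop1.png

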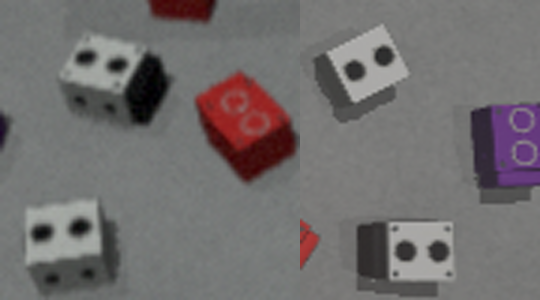

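View pics/crop2.png

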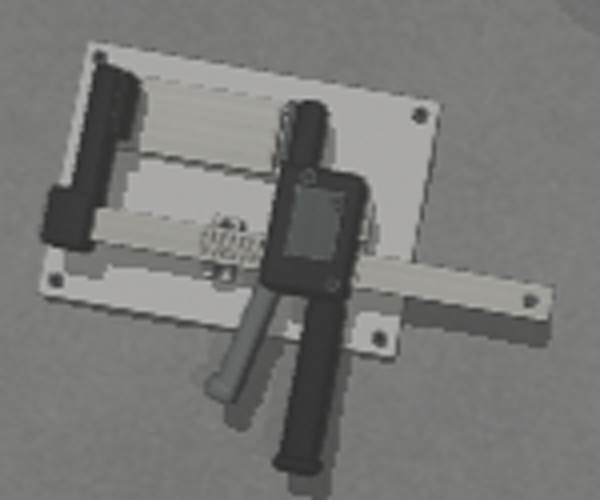

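The crop confirms it. The block at top (428,249) carries the black cover on its left (world +y) end, and the one at (411,187) is bare. Crop 2 shows the clamp, with its jaws up (world +x) and the sliding jaw to the left (world +y). Next I'll do the first geometry and take wrist views of both.

```bash
cat > h.py <<'E'
import numpy as np,cv2,pickle
from scipy.spatial.transform import Rotation as R
def ray(c,uv,z,T=None):
    T=c["cam_to_world"] if T is None else T
    uv=np.atleast_2d(uv).astype(float)
    d=np.c_[(uv[:,0]-c["cx"])/c["fx"],(uv[:,1]-c["cy"])/c["fy"],np.ones(len(uv))]@T[:3,:3].T
    return T[:3,3]+d*((z-T[2,3])/d[:,2])[:,None]
def proj(c,p,T=None):
    T=c["cam_to_world"] if T is None else T
    q=(np.atleast_2d(p)-T[:3,3])@T[:3,:3]
    return np.c_[q[:,0]/q[:,2]*c["fx"]+c["cx"],q[:,1]/q[:,2]*c["fy"]+c["cy"]]
def down(yaw): # tool z down, tool y axis along world dir yaw
    y=np.array([np.cos(yaw),np.sin(yaw),0]);z=np.array([0,0,-1.])
    return R.from_matrix(np.c_[np.cross(y,z),y,z]).as_rotvec()
def wristshot(manip,name):
    p,r=manip.get_position(),manip.get_ee_rot()
    c=manip.camera("wrist");T=np.eye(4);T[:3,:3]=R.from_rotvec(r).as_matrix();T[:3,3]=p
    c["cam_to_world"]=T@c["mount"]
    cv2.imwrite(f"pics/{name}.png",c["image"][:,:,::-1]);pickle.dump(c,open(name+".pkl","wb"));return c
E
python3 - <<'E'
from h import *
from rig import manip
d=pickle.load(open("c0.pkl","rb"));c=d["top"]
g=c["image"].min(2);m=np.zeros_like(g);m[232:265,412:445]=(g[232:265,412:445]>165)
cs=max(cv2.findContours(m,0,2)[0],key=cv2.contourArea);box=cv2.boxPoints(cv2.minAreaRect(cv2.convexHull(cs)))
P=ray(c,box,.042);print("block top",P.round(4).tolist(),P.mean(0),np.linalg.norm(np.diff(P[:3],axis=0),axis=1))
P=ray(c,[[192.5,150.75],[280,165.75],[268.75,228.75],[180,213.25]],.012);print("plate",P.round(4).tolist(),np.linalg.norm(np.diff(P,axis=0),axis=1))
H=ray(c,np.array([[285,165],[368,180],[350,300],[262,290]])/4+[170,140],.066);print("housing",H.round(4).tolist(),H.mean(0))
w=manip.camera("wrist");print(w["mount"].round(3).tolist(),w["fx"],w["cx"],w["cy"])
E
```

```text
block top [[0.4797, -0.3186, 0.042], [0.4798, -0.357, 0.042], [0.464, -0.3566, 0.042], [0.464, -0.3182, 0.042]] [ 0.47187885 -0.33760341  0.042     ] [0.03840867 0.01578419]
plate [[0.6893, 0.2081, 0.012], [0.6531, -0.0008, 0.012], [0.5035, 0.0253, 0.012], [0.5398, 0.2348, 0.012]] [0.2120397  0.15186556 0.21255056]
housing [[0.608, 0.0849, 0.066], [0.5996, 0.0385, 0.066], [0.5324, 0.0481, 0.066], [0.538, 0.0971, 0.066]] [0.56951775 0.0671333  0.066     ]
[[-0.0, -0.964, -0.265, 0.067], [1.0, 0.0, -0.0, -0.0], [0.0, -0.265, 0.964, -0.121], [0.0, 0.0, 0.0, 1.0]] 367.11079766377406 281.01265500532077 212.63028601346846
```

Run:
```python
from h import *
from rig import manip
try:
    a=-.171;o=np.array([.555,.0767]);Rm=np.array([[np.cos(a),-np.sin(a)],[np.sin(a),np.cos(a)]])
    p=o+Rm@[0,.045]
    manip.move_to([*p,.21],down(a));manip.hold(.3);wristshot(manip,"wc")
    manip.move_to([.472,-.325,.20],down(0));manip.hold(.3);wristshot(manip,"wb")
except manip.IKError as e: print("IK",e)
print(manip.get_time(),manip.get_position(),manip.get_joint_positions())
a=cv2.imread("pics/wc.png");b=cv2.imread("pics/wb.png")
cv2.imwrite("pics/wb2.png",b[100:340,140:420])
```

```text
5.125 [ 0.47226299 -0.32459908  0.1999979 ] [-6.22943707e-01  4.15226843e-01  1.78659315e+00  1.68859822e-05
  9.39825136e-01 -6.23735887e-01]
```

View pics/wc.png

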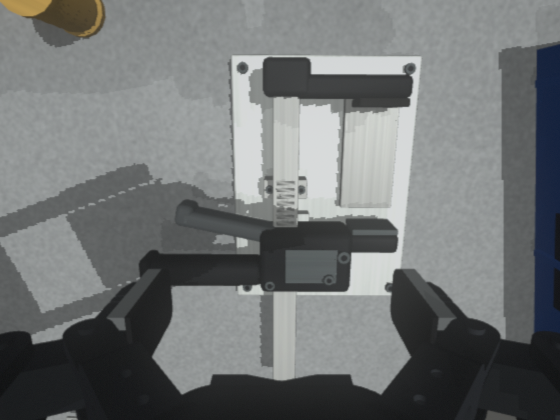

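View pics/wb.png

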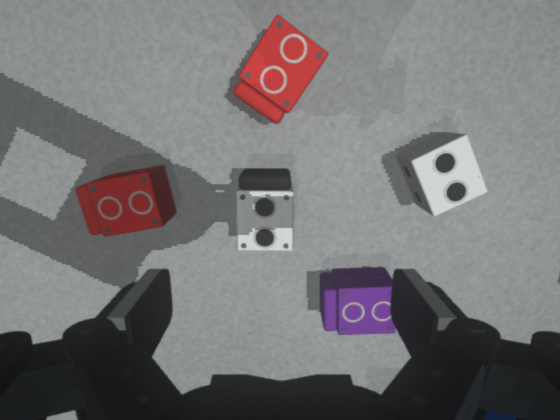

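Clamp view: plate corners are near (232,56), (420,57), (402,295) and (237,295), and the housing is at cols 262–350, rows 223–291. Block view: the silver top spans (237,190)–(293,250) with the cover above it (rows 169–190), and purple is at (357,300).

Run:
```python
from h import *
c=pickle.load(open("wb.pkl","rb"));P=ray(c,[[237.5,190.5],[293,190],[293.5,250],[237.5,250.5]],.042)
print("block",P.round(4).tolist(),P.mean(0).round(4),np.linalg.norm(np.diff(P,axis=0),axis=1).round(4))
hs=cv2.cvtColor(c["image"],cv2.COLOR_RGB2HSV)
for n,(lo,hi) in dict(purple=((120,90,40),(160,255,255)),red1=((0,150,60),(8,255,255)),red2=((172,150,60),(180,255,255))).items():
    m=cv2.inRange(hs,lo,hi)
    for q in cv2.findContours(m,0,2)[0]:
        if cv2.contourArea(q)>300: print(n,ray(c,cv2.boxPoints(cv2.minAreaRect(q)),.03).round(3)[:,:2].tolist())
c=pickle.load(open("wc.pkl","rb"))
P=ray(c,[[232,56],[420.5,57],[402,295],[237,295]],.012);print("plate",P.round(4).tolist(),np.linalg.norm(np.diff(P,axis=0),axis=1).round(4))
v=P[0]-P[3]+P[1]-P[2];w=P[1]-P[0]+P[2]-P[3]
print("yaws",np.arctan2(-v[0],v[1]),np.arctan2(w[1],w[0]))
a=-.171;o=np.array([.555,.0767]);Rm=np.array([[np.cos(a),-np.sin(a)],[np.sin(a),np.cos(a)]])
f=lambda uv,z:((ray(c,uv,z)[:,:2]-o)@Rm*1000).round(1).tolist()
print("housing",f([[262,223],[350,223],[350,291],[261,291]],.064))
print("handle end",f([[143,268],[200,255],[200,284]],.05))
print("bar edges",f([[273,140],[299,140],[273.5,330],[296,330]],.05))
print("rest",f([[344,130],[400,106],[392,208],[341,206]],.022))
print("slide arm",f([[411,75],[411,97],[354,105],[409,105]],.06), "fixed arm",f([[397,235],[397,250]],.06))
print("trig",f([[180,205],[270,222],[177,215]],.05))
```

```text
block [[0.4385, -0.3161, 0.042], [0.4816, -0.3157, 0.042], [0.4824, -0.3653, 0.042], [0.437, -0.3658, 0.042]] [ 0.4599 -0.3407  0.042 ] [0.0431 0.0496 0.0454]
purple [[0.506, -0.402], [0.567, -0.395], [0.576, -0.449], [0.512, -0.456]]
red1 [[0.307, -0.314], [0.368, -0.302], [0.373, -0.348], [0.309, -0.361]]
red1 [[0.431, -0.241], [0.469, -0.19], [0.508, -0.214], [0.471, -0.267]]
plate [[0.5425, 0.2366, 0.012], [0.6923, 0.2098, 0.012], [0.6596, 0.0, 0.012], [0.5035, 0.027, 0.012]] [0.1522 0.2123 0.1584]
yaws -0.1695838108440878 -0.17373389190279603
housing [[-14.4, 30.4], [52.5, 30.4], [55.3, -26.6], [-16.0, -26.6]]
handle end [[-114.3, -12.8], [-66.4, -1.3], [-67.9, -27.4]]
bar edges [[-5.9, 91.5], [13.6, 91.4], [-6.5, -71.2], [13.0, -71.2]]
rest [[51.9, 97.5], [96.3, 116.4], [96.6, 31.2], [52.1, 33.0]]
slide arm [[90.4, 136.5], [91.7, 121.9], [51.8, 116.5], [90.8, 116.5]] fixed arm [[90.4, 19.4], [91.4, 6.9]]
trig [[-79.7, 41.0], [-8.7, 27.0], [-82.7, 32.8]]
```

```bash
cat >> h.py <<'E'
A=-.172;O=np.array([.5597,.0801]);RM=np.array([[np.cos(A),-np.sin(A)],[np.sin(A),np.cos(A)]])
def cl(x,y,z): return [*(O+RM@[x/1000,y/1000]),z]
E
python3 - <<'E'
from h import *
from rig import manip
manip.command_gripper(.072,40)
manip.move_to([.460,-.339,.09],down(0))
manip.servo_line([.460,-.339,.036],rate=.08)
print(manip.get_contact_force())
manip.command_gripper(.03,40);print("w",manip.get_width(),manip.get_grip_force(),manip.get_contact_force())
manip.servo_line([.460,-.339,.18],rate=.2)
print(manip.get_contact_force(),manip.get_width())
try:
    manip.move_to(cl(70,52,.18),down(A));manip.hold(.2)
except manip.IKError as e: print("IK")
wristshot(manip,"wh");print(manip.get_time(),manip.get_width())
E
```

```text
[0.52978044 0.2862607  0.10712069]
w 0.04400638498711117 42.63674855232239 [-1.18665282  0.17936645  4.87333055]
[-0.42041522  0.10310124 -3.89962731] 0.0438461797547261
10.0333 0.044255821428606096
```

View pics/wh.png

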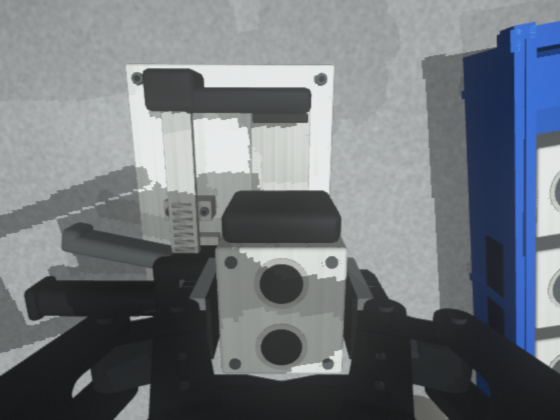

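The block is held with its cover forward (rows 190–245) and its silver top at (215,247)–(348,374). Rest edges are at cols 252/309 and the pad is at row 121. I'll check these against the clamp frame.

Run:
```python
from h import *
c=pickle.load(open("wh.pkl","rb"))
f=lambda uv,z:((ray(c,uv,z)[:,:2]-O)@RM*1000).round(1).tolist()
print("blocktop",f([[216,248],[346,248],[349,374],[214,374]],.186))
print("rest",f([[253,140],[309,140],[250,180],[310,180]],.022))
print("bar",f([[166,150],[194,150]],.05),"arm",f([[310,100],[310,112]],.059),"pad",f([[280,122]],.05),f([[280,122]],.027))
print("plate",f([[127,66],[334,66]],.012))
```

```text
blocktop [[48.7, 74.3], [92.1, 74.3], [95.5, 24.6], [45.5, 24.6]]
rest [[49.3, 97.9], [91.2, 97.9], [46.3, 67.7], [92.5, 67.6]]
bar [[-7.7, 93.4], [11.3, 93.4]] arm [[88.6, 125.4], [88.8, 118.1]] pad [[69.6, 111.7]] [[69.5, 111.1]]
plate [[-43.1, 150.9], [109.3, 150.7]]
```

Run:
```python
from h import *
from rig import manip
manip.servo_line(cl(70,52,.064),rate=.12)
f0=manip.get_contact_force()[2];print(f0)
for z in np.arange(.062,.0535,-.001):
    manip.servo_line(cl(70,52,z),rate=.03);f=manip.get_contact_force();
    if f[2]-f0>3: break
print("contact z",z,f)
manip.command_gripper(.058,40);print(manip.get_width(),manip.get_contact_force())
manip.servo_line(cl(70,52,.17),rate=.2)
# go round to the handle
manip.command_gripper(.076,20)
ok=None
for s in(1,-1):
    q=manip.solve_ik(cl(-57,0,.13),down(A+s*np.pi/2));print(s,q)
wristshot(manip,"wp");print(manip.get_time(),manip.get_joint_positions())
```

```text
-3.7754136724615353
contact z 0.057999999999999996 [-2.66548649 -0.46211006  4.44904987]
0.05801655767996644 [0.23911722 1.14909823 0.05431081]
1 [ 1.53321711e-01  4.46422771e-01  1.95879075e+00 -4.44089210e-16
  7.36379134e-01 -1.24547462e+00]
-1 [ 1.53321711e-01  4.46422771e-01  1.95879075e+00 -1.33226763e-15
  7.36379134e-01  1.89611804e+00]
13.775 [1.66667615e-01 5.55387217e-01 1.62945537e+00 7.83767354e-06
 9.58085570e-01 3.38737358e-01]
```

View pics/wp.png

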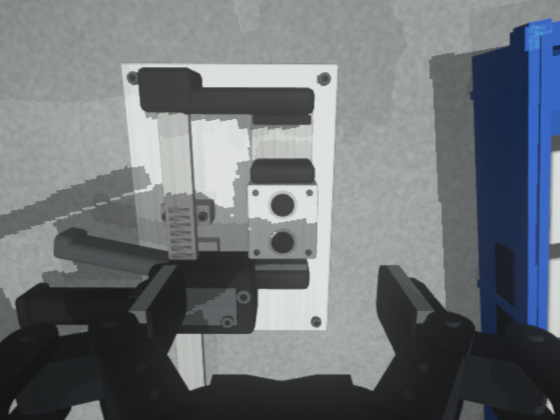

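The block stands upright and square on the rest, with its cover facing the pad. Now the trigger: descend over the handle and trigger with force checks, then do one balanced test squeeze.

```bash
cat >> h.py <<'E'
def fy(manip): # net force on tool along clamp +y (trigger minus handle)
    return float(RM[:,1]@manip.get_contact_force()[:2])
E
python3 - <<'E'
from h import *
from rig import manip
r=down(A+np.pi/2)
manip.move_to(cl(-57,-1,.13),r)
for z in(.08,.062,.046):
    manip.servo_line(cl(-57,-1,z),rate=.1);f=manip.get_contact_force()
    if np.linalg.norm(f)>6: print("touch",z,f);break
print("down",f,manip.get_time())
y=-2
for w in(.066,.062,.058,.054):
    y=-32+w*500
    manip.servo_line(cl(-57,y,.046),rate=.05)
    manip.command_gripper(w,20)
    print(w,round(y,1),round(manip.get_width(),4),"grip",round(manip.get_grip_force(),1),"fy",round(fy(manip),1),manip.get_time())
E
```

```text
down [ 0.3349105   0.11511705 -0.13183344] 16.475
0.066 1.0 0.066 grip 0.0 fy 0.1 16.9917
0.062 -1.0 0.0621 grip 1.9 fy 1.8 17.4583
0.058 -3.0 0.0578 grip 1.3 fy 3.2 17.925
0.054 -5.0 0.0538 grip 1.4 fy 2.8 18.3917
```

Run:
```python
from h import *
from rig import manip
for w in(.050,.046,.043,.041,.039):
    y=-32+w*500
    manip.servo_line(cl(-57,y,.046),rate=.05)
    manip.command_gripper(w,20)
    W=manip.get_width()
    print(w,round(y,1),round(W,4),"grip",round(manip.get_grip_force(),1),"fy",round(fy(manip),1),manip.get_time())
    if W>w+.0015: break
```

```text
0.05 -7.0 0.0501 grip 1.6 fy 4.7 18.8583
0.046 -9.0 0.046 grip 3.6 fy 4.5 19.325
0.043 -10.5 0.0435 grip 4.2 fy 6.1 19.7917
0.041 -11.5 0.0421 grip 19.2 fy 8.6 20.2583
0.039 -12.5 0.0417 grip 22.3 fy 15.5 20.725
```

The trigger is fully in at width ≈ 42 mm and y ≈ −11, as predicted. Two more quick pumps, well short of the nip, then a careful tracked one.

```bash
cat >> h.py <<'E'
def go(m,y,rate=.08): m.servo_line(cl(-57,y,.046),rate=rate)
def release(m): m.command_gripper(.068,20);go(m,2)
def careful(m,ws=(.060,.054,.049,.046,.044,.042,.041)):
    for w in ws:
        y=-31+w*500;go(m,y);m.command_gripper(w,20)
        W,g,f=m.get_width(),m.get_grip_force(),fy(m)
        print(w,round(y,1),"W",round(W,4),"grip",round(g,1),"fy",round(f,1),round(m.get_time(),2))
        if g>9: break
    return W
E
python3 - <<'E'
from h import *
from rig import manip
for i in range(2):
    release(manip);print("rel",round(fy(manip),1))
    go(manip,-10.5);manip.command_gripper(.0425,20)
    print("in",manip.get_width(),manip.get_grip_force(),fy(manip),manip.get_time())
release(manip);careful(manip)
c=manip.camera("top");pickle.dump(c,open("t2.pkl","wb"));cv2.imwrite("pics/t2.png",cv2.resize(c["image"][140:265,170:320,::-1],None,fx=4,fy=4,interpolation=2))
E
```

```text
rel -1.7
in 0.04290260667329418 10.391313558975526 0.9437033750230609 22.125
rel -1.5
in 0.04300774079727276 10.316646165156271 0.9864208683395901 23.4917
0.06 -1.0 W 0.0598 grip 5.7 fy -5.8 24.68
0.054 -4.0 W 0.0542 grip 8.2 fy -4.5 25.18
0.049 -6.5 W 0.0493 grip 8.6 fy -5.5 25.68
0.046 -8.0 W 0.0462 grip 9.2 fy -4.5 26.16
```

View pics/t2.png

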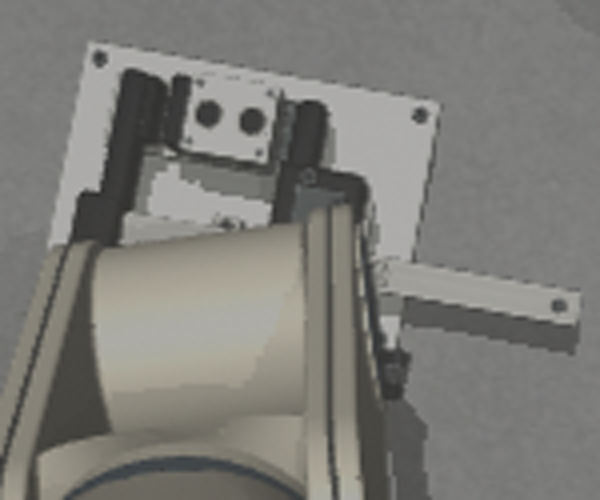

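Top crop: the bar tail has moved about 28 px (16 mm). The pad (col 168) is close to the cover (col 182), and the block is still square and upright. The stop threshold tripped early on handle-side load, so I'll finish this pump and carry on carefully.

```bash
sed -i 's/if g>9: break/if g>14: break/' h.py
python3 - <<'E'
from h import *
from rig import manip
careful(manip,(.044,.042))
release(manip);print("pump5");careful(manip)
E
```

```text
0.044 -9.0 W 0.0442 grip 9.5 fy -5.0 26.68
0.042 -10.0 W 0.0425 grip 18.0 fy -3.8 27.14
pump5
0.06 -1.0 W 0.06 grip 5.8 fy -6.0 28.32
0.054 -4.0 W 0.0542 grip 8.2 fy -4.2 28.82
0.049 -6.5 W 0.0492 grip 8.6 fy -4.8 29.32
0.046 -8.0 W 0.046 grip 9.2 fy -5.5 29.8
0.044 -9.0 W 0.0444 grip 9.5 fy -4.8 30.27
0.042 -10.0 W 0.0425 grip 18.0 fy -3.7 30.73
```

Run:
```python
from h import *
from rig import manip
release(manip);print("pump6");W=careful(manip)
print(W,manip.get_contact_force())
```

```text
pump6
0.06 -1.0 W 0.0598 grip 5.8 fy -5.9 31.91
0.054 -4.0 W 0.0541 grip 8.2 fy -5.4 32.41
0.049 -6.5 W 0.0495 grip 9.6 fy -3.9 32.92
0.046 -8.0 W 0.0461 grip 10.5 fy -4.7 33.41
0.044 -9.0 W 0.0446 grip 10.8 fy -5.8 33.88
0.042 -10.0 W 0.0426 grip 18.4 fy -4.1 34.35
0.042565848811509745 [-3.39932058 -3.5335269  12.53333548]
```

Run:
```python
from h import *
from rig import manip
release(manip);print("pump7");W=careful(manip)
print(W,manip.get_contact_force())
```

```text
pump7
0.06 -1.0 W 0.0601 grip 5.8 fy -6.3 35.52
0.054 -4.0 W 0.0543 grip 9.4 fy -4.3 36.03
0.049 -6.5 W 0.0506 grip 18.5 fy 1.4 36.63
0.050589046444342194 [-2.40072907  1.79010688 10.34189423]
```

Nipped: the trigger stopped short at 50.6 mm, with the load balanced at about 19 N. I'll settle the grip at 20 N and verify.

Run:
```python
from h import *
from rig import manip
manip.command_gripper(.047,20);manip.hold(.5)
print(manip.get_width(),manip.get_grip_force(),fy(manip),manip.get_contact_force(),manip.get_time())
c=manip.camera("top")["image"][140:265,170:320,::-1];s=manip.camera("scene")["image"][175:300,245:395,::-1]
cv2.imwrite("pics/fin.png",np.hstack([cv2.resize(i,None,fx=2.6,fy=2.6,interpolation=2) for i in(c,s)]))
```

```text
0.05118886447018942 18.54516439139843 1.4304297689755314 [-3.21375503  2.01013484 10.56200672] 37.35
```

View pics/fin.png

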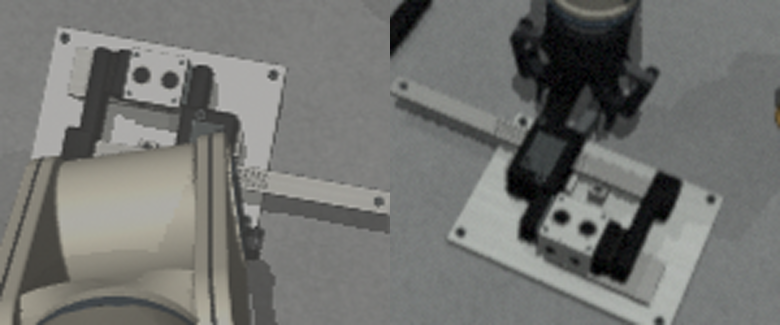

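The block is nipped squarely between the fixed jaw (scene crop ~(535,215)) and the pad (~(615,250)). The cover faces the pad, and the trigger is held at 18.5 N.

```bash
python3 -c "
from rig import manip
print(manip.sign_off())"
```

```text
the job is handed in; nothing more can be done
None
```

The covered valve block is on the rest with its cover against the rubber pad, nipped between both jaws with the trigger held at about 18.5 N (roughly 33 N at the jaws by the given ratio, under the 70 N limit), and the job is handed in at about 37 s.

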